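# Mount the blue rotor on the tube spinner and set its speed dial

## Task

Get the tube spinner ready: slide the blue rotor down over the upright spindle, with the slot under it straddling the spindle's red drive bar, until it sits fully home, lowering it under control rather than letting it drop. Then turn the speed dial to 4. Leave the orange rotor and everything else on the bench where they are.

Things in the scene. Friction and masses are not known exactly. Their poses are not given: they have to be found in the camera images.
- spinner: Tube spinner, a fixed white drive unit 200 (x) x 300 (y) x 70 mm high; origin at the centre of its underside, its front faces its -x. On its flat top: the spindle at y = +75 mm and the speed dial at y = -80 mm in its frame. It stands at a different place and yaw each time.
- spindle_foot (a point): Where a mounted rotor's underside rests: on the spindle axis, on top of the steel shoulder disc (68 mm wide), 74 mm above the bench. z up, x and y as the spinner's. A 12 mm steel spindle rises 62 mm from here, its last 8 mm tapering to 5 mm. Across its foot, along x, lies the red drive bar, 42 mm long, 8 wide, 6 high.
- spindle_tip (a point): Top of the spindle, 62 mm above spindle_foot.
- rotor: Loose blue rotor, 0.15 to 0.3 kg, 58 mm high; origin on its axis at the underside, z up. Two feet (z 0 to 8 mm) leave a slot 13 mm wide along x; disc of 104 mm diameter (z 8 to 18), six white tube caps on it (to z 26); square hub 32 x 32 mm, sides along x and y (z 18 to 58), grip it above z 28. Bore 15 mm right through. White lines on disc and hub run along x. Half a turn fits too.
- rotor_hub_top (a point): Centre of the blue rotor's hub top, 58 mm above its underside.
- dial (a joint): Speed dial: 0 when its pointer is at the numeral 0, plus 0.5 rad for each number (4 is 2.0 rad, end stop 6 is 3.0 rad); grows turning clockwise seen from above. Stays where it is left.
- dial_grip (a point): On the dial's upright axis, at the middle of its grip, 96 mm above the bench. The grip is a grey bar 46 mm long, 12 mm thick, 28 mm high (top 103 mm, foot 75 mm above the bench) on a 50 mm wide skirt. This frame turns with the dial: its x axis runs along the bar to the pointer end, z up.
- dial_pointer (a point): The end of the grip bar marked with a red line, 23 mm from the axis: it points at the number set. The white numerals 0 to 6 stand on the black plate round the dial, 3 pointing straight to the spinner's +x.
- other_rotor: Loose orange rotor of the same shape, with four black caps; not to be used. Origin as for the blue one. The two rotors may change places.
- grey_bottle: Loose small grey bottle with red cap, 42 mm wide, 85 mm high; origin under its centre.
- glass_jar: Loose glass bottle with blue cap, 52 mm wide, 85 mm high; origin under its centre.
- white_bottle: Loose big white bottle with black cap, 90 mm wide, 190 mm high; origin under its centre.
- beaker: Loose glass beaker, 68 mm wide, 85 mm high; origin under its centre.
- breadboard: Loose white breadboard 55 x 165 x 9 mm; origin under its centre.
- tube_rack: Loose green tube rack 60 x 160 mm, 74 mm high over the caps; origin under its centre.
There are look-alikes about, which are no part of the job. Several things have the shape of the rotor; the one meant has the colours described above.

How it is judged:
On the way, in this order (a step that is already met when the one before it is completed fails the run):
1. the blue rotor sits fully home on the spindle, its slot over the drive bar (z of rotor in the frame of spindle_foot between -0.003 and 0.0025 m and horizontal distance between rotor and spindle_foot below 0.004 m and angle between rotor's own z axis and vertical below 0.05 rad and angle between the x axis of rotor and the x axis of spindle_foot, either way round below 0.25 rad), for 0.2 s.
2. the speed dial is turned to 4 (value of joint dial between 1.85 and 2.15 rad), for 0.2 s.
At the end, for the whole second after the job is handed in: Blue rotor at rest on the spindle shoulder: underside within 2.5 mm in height and 4 mm sideways of spindle_foot, tilt under 0.05 rad, slot within 0.25 rad of the drive bar. Dial still, at 4 within 0.15 rad. All other loose things within 30 mm of where they were (all of step 1 and all of step 2 and linear speed of rotor below 0.02 m/s and velocity of joint dial between -0.05 and 0.05 rad/s and distance of each of other_rotor, grey_bottle, glass_jar, white_bottle, beaker, breadboard, tube_rack from where it was at the start of the episode below 0.03 m); the robot touches nothing.
It fails at once if the blue rotor is let drop down the spindle (faster than 0.45 m/s while on it) (z of rotor in the frame of spindle_foot below 0.055 m and horizontal distance between rotor and spindle_foot below 0.005 m and linear speed of rotor above 0.45 m/s).
It fails at once if something else on the bench is moved by more than 30 mm or tipped (distance of any of other_rotor, grey_bottle, glass_jar, white_bottle, beaker, breadboard, tube_rack from where it was at the start of the episode above 0.03 m or angle between any of other_rotor, grey_bottle, glass_jar, white_bottle, beaker, breadboard, tube_rack's own z axis and vertical above 0.5 rad).
It also fails if it takes over 54 s, if anything falls off the work surface, if the arm or the gripper's body presses on something with over 40 N, if the wrist force passes 120 N, or if a joint passes its speed limit or range.

## Robot

A 6-joint arm with a two-finger parallel gripper is mounted at the origin on the work surface. World frame = base frame: x ahead of the robot, y to its left, z up, the work surface at z = 0. Lengths are in m, angles in rad, forces in N, time in s.
With the tool pointing down it reaches from about 0.35 to 0.975 m from the base axis. Payload 4.9 kg.
Tool frame: the origin (TCP) lies at the very end of the fingers, on their centre line; the grasp point (between the pads) lies 19 mm behind it; z points along the fingers, y is the line along which they close (so a half turn about z gives the same grasp; the last joint's range is limited). The gripper opens to 85 mm and grips with 20 to 120 N. Pads are 22 mm wide; open, the fingers measure 114 mm over their backs; the gripper's body (76 mm by 85 mm) begins 54 mm behind the grasp point. The pads swing forward as they close: fully open they stand 13 mm farther back than shut.
Start: joints at [-1.413, 0.053, 1.613, -0, 1.476, -0.119], TCP at [0.171, -0.601, 0.231] pointing down, gripper open.
Joint ranges: [-3.01, 3.01], [-1.01, 2.22], [0.06, 2.58], [-1.02, 4.17], [0.09, 2.62], [-3.14, 3.14]. Speed limits (rad/s): [2.57, 2.57, 3.14, 3.14, 3.14, 3.14].

## Interface

Orientations are given as a unit quaternion [w, x, y, z].
In Python, from plant import monitor, vision, manip gives the robot as it stands. The module is installed in compiled form; this text tells all that it offers.
- The arm moves only by the tool arm_command, never from a script. Its argument "rows" is a list of rows, each a list of 3 entries, a list of its own where there are three numbers: the finger opening in mm, from 0 to 85.4, then the shift along the world's x, y, z in units of 30 cm (1.0 is 30 cm), then the turn, a rotation vector about the world's x, y, z in units of pi/2 rad (1.0 is pi/2 rad). In form: [[claw, [x, y, z], [wx, wy, wz]], ...]. A call has 1 to 12 rows; each row is the pose to reach, as a shift and turn from the pose commanded when the call began; what a row does not reach only later rows make up. A row lasts 1/12 s, in which the tool goes at most 41.7 mm and 7.16 degrees, less where a joint would pass 70% of its speed; a pose out of reach is approached as far as the arm can. A call with a number of a shift or a turn outside -1 to 1 is refused whole. A call with a gripper value outside its range is refused whole. The fingers move at their own pace and stop on an object; the grip force is fixed at half the most. Time passes only in rows, so rows that repeat a pose let the fingers close. It gives the time, the measured TCP pose, the force, the opening and the grip force at its end, in the units of the state.
- monitor.state(): the state, without advancing time (a new reading comes with each control period).
- vision.grab_frame(name): name is "scene" or "top" or "wrist"; returns a dict with "color" (400x640x3 uint8, red, green, blue), "z_map" (400x640 float32, m along the optical axis (not along the pixel's ray), 0 where there is no reading), "mtx" (3x3 intrinsics, pixels), "R" (3x3) and "t" (3): a world point X has camera coordinates R X + t. Camera axes: x right, y down, z forward; pixel columns grow to the right and rows downward; lengths in m; the calibration is good to about 2 mm. A picture is of the moment at which its call begins.
- manip.job_done(): hands the job in; it is judged then, once.
The state is a dict: "time": time; "joint_pos": joint angles; "joint_vel": joint speeds; "joint_efforts": joint torques, N m; "tool_pos": TCP position; "tool_rot": TCP orientation; "contact_force": force on the tool from outside, world axes, zero at the start; "ft_torque": the same for the moment, N m; "gripper_width": opening from 0.0 (shut) to 1.0 (fully open); "grasp_force": force on a finger pad.
Only numpy, scipy, OpenCV 4.12 (cv2) and the standard library are available. Lean on these libraries where they do the work, as an engineer would, in place of code of your own. Each camera call takes 0.05 s, during which the arm holds its last target. There are 200 camera calls.

## Working session

There is one attempt and no reset: what is moved stays moved. The work goes in short steps, Python scripts to look and compute and a tool call to move; the robot and the scene stay as the last step left them, time stands still between calls to the robot, and variables do not carry over. Pictures are saved under pics/ and viewed, at most 10 in all, crops included, and the job is handed in when it is done.

Besides the shell and the picture viewer there is one more tool, called after "Request:" as name(argument=value, ...), one argument or row to a line, values as JSON. arm_command: Moves the arm, as the interface text tells. Shifts and turns lie within -1 to 1; 1 stands for 30 cm of shift or pi/2 rad of turn. Its arguments: {"type":"object","properties":{"rows":{"type":"array"}},"required":["rows"]}

```bash
mkdir -p pics; cat > h.py <<'E'
import numpy as np, cv2
from plant import monitor, vision, manip
def grab(n,save=None):
    f=vision.grab_frame(n)
    if save: cv2.imwrite(f'pics/{save}.png',f['color'][:,:,::-1])
    return f
def ray(f,uv,z):
    "pixels (N,2) onto plane z"
    uv=np.atleast_2d(np.asarray(uv,float)); M=f['mtx'];R=f['R'];t=f['t']
    d=np.c_[uv,np.ones(len(uv))]@np.linalg.inv(M).T@R; c=-R.T@t
    return c+d*((z-c[2])/d[:,2])[:,None]
def pts(f):
    v,u=np.mgrid[:400,:640]; z=f['z_map'].ravel()
    d=np.c_[u.ravel(),v.ravel(),np.ones(z.size)]@np.linalg.inv(f['mtx']).T
    return ((d*z[:,None]-f['t'])@f['R']).reshape(400,640,3)
def proj(f,X):
    p=(np.atleast_2d(X)@f['R'].T+f['t'])@f['mtx'].T; return p[:,:2]/p[:,2:]
E
python3 - <<'E'
from h import *
for n in('top','scene'):
    f=grab(n,n+'0'); np.savez(f'{n}0.npz',**f); print(n,-f['R'].T@f['t'],f['R'][2],f['mtx'][0,0])
print(monitor.state())
E
```

```text
top [ 0.39758347 -0.09433234  1.2769742 ] [ 0.12158125  0.00248288 -0.99257838] 400.56967784793534
scene [1.28694482 0.53567758 0.73357878] [-0.64147636 -0.54856389 -0.53627021] 447.9817831431411
{'time': 0.1, 'joint_pos': array([-1.41298618e+00,  5.33014820e-02,  1.61415057e+00, -2.04372913e-05,
        1.47599746e+00, -1.19014348e-01]), 'joint_vel': array([-0.00058328, -0.00178369, -0.00149869, -0.00127565,  0.00130665,
       -0.00088622]), 'joint_efforts': array([ 6.47475772e-04, -3.94903100e+01, -3.71365786e+01, -1.44119854e-04,
        3.88187109e-03, -1.29580391e-05]), 'tool_pos': array([ 0.17071152, -0.6006512 ,  0.23018301]), 'tool_rot': array([-9.28058274e-04,  9.90435746e-01,  1.37971631e-01, -2.81784167e-05]), 'contact_force': array([ 0.28919927, -0.00789826, -0.33111364]), 'ft_torque': array([ 0.01825909, -0.00974559, -0.00312655]), 'grasp_force': 0.0, 'gripper_width': 0.9973083121347442}
```

View pics/top0.png

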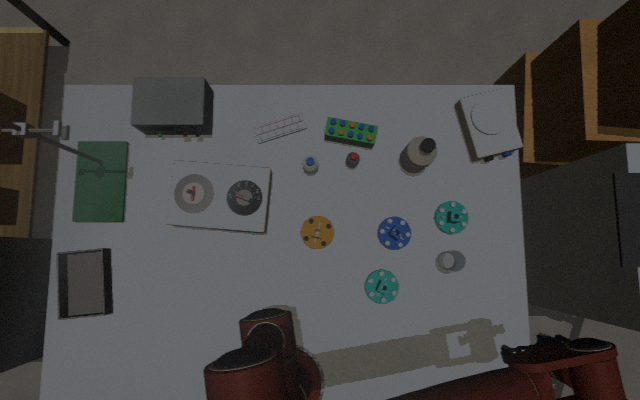

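View pics/scene0.png

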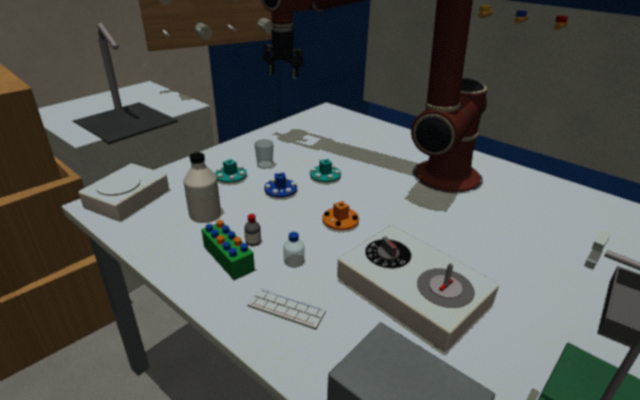

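Candidates in the top view: a blue rotor at (394,233), teal rotors at (452,217) and (382,286), and an orange rotor at (318,232). In the scene view the blue one is at (281,185). I choose (394,233), blue with white caps. The spinner is at (218,196), with its spindle at about (193,193) and its dial at about (244,197).

```bash
python3 - <<'E'
from h import *
f=dict(np.load('top0.npz')); c=f['color'][:,:,::-1].copy()
a=cv2.resize(c[205:265,360:430],None,fx=5.6,fy=5.6,interpolation=cv2.INTER_CUBIC)
b=cv2.resize(c[150:240,160:280],None,fx=3.73,fy=3.73,interpolation=cv2.INTER_CUBIC)
h=min(a.shape[0],b.shape[0]); cv2.imwrite('pics/crop1.png',np.clip(np.hstack([a[:h],b[:h]])[:, :800]*1.5,0,255))
hsv=cv2.cvtColor(c,cv2.COLOR_BGR2HSV)
def blobs(lo,hi,zz,name,amin):
    m=cv2.inRange(hsv,lo,hi); m=cv2.morphologyEx(m,cv2.MORPH_CLOSE,np.ones((5,5)))
    for k in cv2.findContours(m,0,2)[0]:
        if cv2.contourArea(k)>amin:
            (u,v),w,_=cv2.fitEllipse(k); print(name,u,v,w,ray(f,[u,v],zz))
blobs((105,120,40),(125,255,255),.018,'blue',300)
blobs((8,120,60),(22,255,255),.018,'orange',300)
P=pts(f); print(P[196,218],P[233,394], P[215,200])
# spinner top by depth
m=((abs(P[:,:,2]-.07)<.012)).astype(np.uint8)*255; m[:140]=0;m[260:]=0;m[:,:150]=0;m[:,300:]=0
k=max(cv2.findContours(m,0,2)[0],key=cv2.contourArea); r=cv2.minAreaRect(ray(f,k[:,0],.07)[:,:2].astype(np.float32)); print(r)
E
```

```text
blue 393.93817138671875 232.7072296142578 (31.07596778869629, 32.0283317565918) [[ 0.45346245 -0.33605015  0.018     ]]
orange 316.881103515625 231.90599060058594 (31.19728660583496, 31.88873863220215) [[ 0.45544618 -0.0944652   0.018     ]]
orange 12.782845497131348 198.22491455078125 (23.471738815307617, 92.88639068603516) [[0.56009299 0.87123509 0.018     ]]
orange 530.8849487304688 107.54523468017578 (18.062564849853516, 114.12279510498047) [[ 0.86113489 -0.79046392  0.018     ]]
orange 24.434795379638672 69.16102600097656 (42.63859176635742, 93.13953399658203) [[0.99032489 0.8732824  0.018     ]]
orange 615.2486572265625 71.81015014648438 (86.05535888671875, 130.2301483154297) [[ 0.9835491  -1.07547051  0.018     ]]
[0.56125507 0.20624153 0.07138948] [ 0.45077816 -0.32843994  0.05851512] [0.50321812 0.25881218 0.071368  ]
((0.5616275072097778, 0.20601695775985718), (0.2998112142086029, 0.20143353939056396), 85.26151275634766)[ WARN:0@0.200] global loadsave.cpp:1063 imwrite_ Unsupported depth image for selected encoder is fallbacked to CV_8U.
```

View pics/crop1.png

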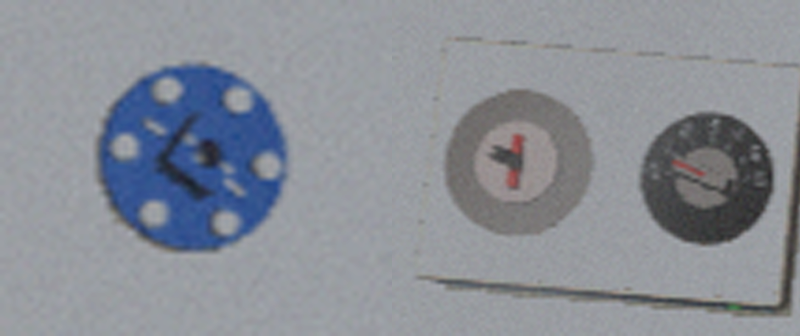

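The crop confirms a blue disc with six white caps and a white line running up-left to down-right (world angle about 53°). Spinner yaw is about -4.7°, the red bar is at crop (516,160) and the dial pointer at (675,165), near 1. Moving above the blue rotor.

Request:
arm_command(
  rows=[
    [85,[0.94,0.883,0.05],[0,0,0.411]],
    [85,[0.94,0.883,0.05],[0,0,0.411]],
    [85,[0.94,0.883,0.05],[0,0,0.411]],
    [85,[0.94,0.883,0.05],[0,0,0.411]],
    [85,[0.94,0.883,0.05],[0,0,0.411]],
    [85,[0.94,0.883,0.05],[0,0,0.411]],
    [85,[0.94,0.883,0.05],[0,0,0.411]],
    [85,[0.94,0.883,0.05],[0,0,0.411]],
    [85,[0.94,0.883,0.05],[0,0,0.411]],
    [85,[0.94,0.883,0.05],[0,0,0.411]],
    [85,[0.94,0.883,0.05],[0,0,0.411]],
    [85,[0.94,0.883,0.05],[0,0,0.411]],
  ],
)

```text
time: 1.1
tool_pos: [0.4528, -0.3359, 0.2458]
tool_rot: [-0.0, 0.895, 0.446, -0.0]
contact_force: [-0.1, -0.3, 0.2]
gripper_width: 0.994
grasp_force: 0.0
```

```bash
python3 - <<'E'
from h import *
f=grab('wrist','w1'); np.savez('w1.npz',**f); s=monitor.state(); print(s['time'],s['tool_pos'],s['tool_rot'],s['joint_pos']); print(-f['R'].T@f['t'],f['R'][2],proj(f,[.4535,-.336,.058]))
E
```

```text
1.15 [ 0.45220742 -0.33663201  0.24578583] [-2.95097744e-04  8.95542439e-01  4.44975769e-01 -4.67776497e-04] [-7.71578407e-01 -1.00704807e-01  1.73955751e+00 -6.88401786e-04
  1.50360705e+00 -1.23030122e-01]
[ 0.49976526 -0.2740451   0.38978044] [-0.18433418 -0.24289773 -0.95237682] [[322.58202048 178.71581872]]
```

View pics/w1.png

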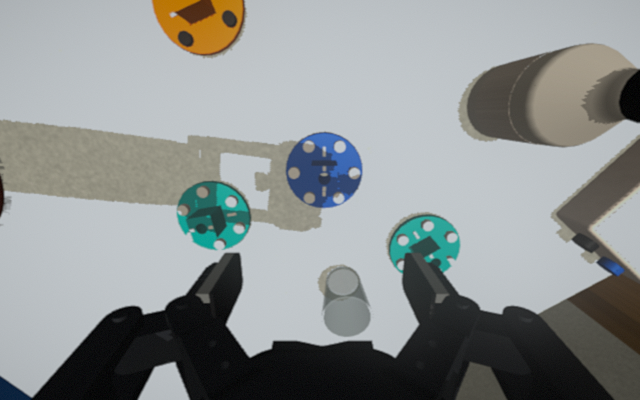

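The blue rotor is at (324,170), with its line vertical in the image and so along the tool's x. Beside it are teal rotors at (213,215) and (425,245) and the beaker at (345,300). I'll refine position and yaw from the caps.

```bash
cat >> h.py <<'E'
def rotor(f,uv):
    "disc centre, cap-circle centre, yaw from caps (mod 60) and line"
    u0,v0=map(int,uv); c=f['color'][:,:,::-1].copy(); hsv=cv2.cvtColor(c,cv2.COLOR_BGR2HSV)
    m=cv2.inRange(hsv,(105,110,30),(125,255,255)); 
    n,l,st,ce=cv2.connectedComponentsWithStats(m); i=1+np.argmin(np.hypot(*(ce[1:]-[u0,v0]).T)+1e3*(st[1:,4]<300))
    k=cv2.convexHull(cv2.findContours((l==i).astype(np.uint8),0,2)[0][0]); e=cv2.fitEllipse(k); print('disc',e,ray(f,e[0],.016))
    full=np.zeros(m.shape,np.uint8); cv2.drawContours(full,[k],-1,255,-1)
    w=cv2.bitwise_and(full,cv2.inRange(hsv,(0,0,90),(180,85,255)))
    n,l,st,ce=cv2.connectedComponentsWithStats(w)
    print([(tuple(ce[j].round(1)),st[j,4]) for j in range(1,n) if st[j,4]>8])
    return [ce[j] for j in range(1,n) if st[j,4]>50]
E
python3 - <<'E'
from h import *
f=dict(np.load('w1.npz')); caps=rotor(f,(324,170)); X=ray(f,caps,.026)[:,:2]; print(X)
if len(X)>=3:
    A=np.c_[2*X,np.ones(len(X))]; s=np.linalg.lstsq(A,(X**2).sum(1),rcond=None)[0]; print('circ',s[:2],np.sqrt(s[2]+s[:2]@s[:2]))
    d=X-s[:2]; print(np.degrees(np.arctan2(d[:,1],d[:,0]))%60-30)
print(monitor.state()['contact_force'])
E
```

```text
disc ((323.81634521484375, 169.6827392578125), (74.27898406982422, 74.46528625488281), 102.38822937011719) [[ 0.45652964 -0.33483962  0.016     ]]
[((np.float64(308.2), np.float64(146.2)), np.int32(134)), ((np.float64(339.3), np.float64(146.2)), np.int32(124)), ((np.float64(323.5), np.float64(151.4)), np.int32(39)), ((np.float64(323.8), np.float64(171.2)), np.int32(57)), ((np.float64(293.5), np.float64(172.5)), np.int32(129)), ((np.float64(353.6), np.float64(172.8)), np.int32(126)), ((np.float64(323.7), np.float64(190.9)), np.int32(47)), ((np.float64(309.0), np.float64(197.2)), np.int32(120)), ((np.float64(338.1), np.float64(197.5)), np.int32(114))]
[[ 0.45998741 -0.29664275]
 [ 0.49202685 -0.32070537]
 [ 0.45647456 -0.33480405]
 [ 0.42343396 -0.3120235 ]
 [ 0.48667403 -0.3603643 ]
 [ 0.41877494 -0.35146519]
 [ 0.45015825 -0.37556253]]
circ [ 0.45509839 -0.33622763] 0.036821441495051975
[-7.04079367 -7.20136154 15.97012884 -7.39411341 -7.39457711 -7.24211956
 -7.15840429]
[-1.10788134 -0.05900207 -0.52921823]
```

Request:
arm_command(
  rows=[
    [85,[0.008,-0.001,-0.13],[0,0,0]],
    [85,[0.008,-0.001,-0.26],[0,0,0]],
    [85,[0.008,-0.001,-0.39],[0,0,0]],
    [85,[0.008,-0.001,-0.5],[0,0,0]],
    [85,[0.008,-0.001,-0.6],[0,0,0]],
    [85,[0.008,-0.001,-0.66],[0,0,0]],
    [85,[0.008,-0.001,-0.7],[0,0,0]],
    [85,[0.008,-0.001,-0.715],[0,0,0]],
    [85,[0.008,-0.001,-0.715],[0,0,0]],
    [50,[0.008,-0.001,-0.715],[0,0,0]],
    [25,[0.008,-0.001,-0.715],[0,0,0]],
    [25,[0.008,-0.001,-0.715],[0,0,0]],
  ],
)

```text
time: 2.15
tool_pos: [0.4562, -0.3377, 0.0337]
tool_rot: [0.002, 0.896, 0.445, 0.001]
contact_force: [0.4, -0.1, 0.6]
gripper_width: 0.602
grasp_force: 0.0
```

Request:
arm_command(
  rows=[
    [20,[0,0,0],[0,0,0]],
    [20,[0,0,0],[0,0,0]],
    [20,[0,0,0],[0,0,0]],
    [20,[0,0,0],[0,0,0]],
    [20,[0,0,0],[0,0,0]],
    [20,[0,0,0],[0,0,0]],
  ],
)

```text
time: 2.65
tool_pos: [0.456, -0.3373, 0.0332]
tool_rot: [0.001, 0.895, 0.445, 0.0]
contact_force: [-0.3, -0.4, 6.1]
gripper_width: 0.362
grasp_force: 61.8
```

Request:
arm_command(
  rows=[
    [20,[0,0,0.05],[0,0,0]],
    [20,[0,0,0.15],[0,0,0]],
    [20,[0,0,0.27],[0,0,0]],
    [20,[0,0,0.4],[0,0,0]],
    [20,[0.02,0.06,0.52],[0,0,0]],
    [20,[0.05,0.16,0.6],[0,0,-0.06]],
    [20,[0.08,0.28,0.6],[0,0,-0.13]],
    [20,[0.12,0.4,0.6],[0,0,-0.2]],
    [20,[0.16,0.53,0.6],[0,0,-0.27]],
    [20,[0.2,0.66,0.6],[0,0,-0.34]],
    [20,[0.24,0.79,0.6],[0,0,-0.41]],
    [20,[0.28,0.92,0.6],[0,0,-0.48]],
  ],
)

```text
time: 3.65
tool_pos: [0.5377, -0.0615, 0.2106]
tool_rot: [-0.0, 0.996, 0.084, -0.001]
contact_force: [0.5, 0.2, -1.9]
gripper_width: 0.361
grasp_force: 61.0
```

Request:
arm_command(
  rows=[
    [20,[0.03,0.12,0],[0,0,-0.07]],
    [20,[0.06,0.25,0],[0,0,-0.14]],
    [20,[0.08,0.38,0],[0,0,-0.16]],
    [20,[0.09,0.5,0],[0,0,-0.16]],
    [20,[0.09,0.6,0],[0,0,-0.16]],
    [20,[0.09,0.65,0],[0,0,-0.16]],
    [20,[0.09,0.65,0],[0,0,-0.16]],
    [20,[0.09,0.65,0],[0,0,-0.16]],
  ],
)

```text
time: 4.32
tool_pos: [0.5645, 0.1319, 0.2105]
tool_rot: [0.0, 0.999, -0.038, -0.001]
contact_force: [0.5, 0.6, -3.4]
gripper_width: 0.36
grasp_force: 60.9
```

```bash
python3 - <<'E'
from h import *
f=grab('wrist','w2'); np.savez('w2.npz',**f); s=monitor.state(); print(s['time'],s['tool_pos'],s['tool_rot'],s['joint_pos'],s['contact_force'],s['gripper_width']); print(proj(f,[[.568,.281,.074],[.568,.281,.136],[.555,.126,.096]]))
E
```

```text
4.3667 [0.56471686 0.13107593 0.2107075 ] [ 4.22486514e-04  9.99263788e-01 -3.83520777e-02 -9.06760581e-04] [ 1.00013013e-01 -3.95484047e-02  1.74018150e+00 -5.91584966e-04
  1.44287232e+00  1.74760838e+00] [ 0.33992089 -0.82594041 -2.05578466] 0.369085098712194
[[179.70887823 197.41691198]
 [143.87597757 219.08923687]
 [328.36412053 205.27680826]]
```

View pics/w2.png

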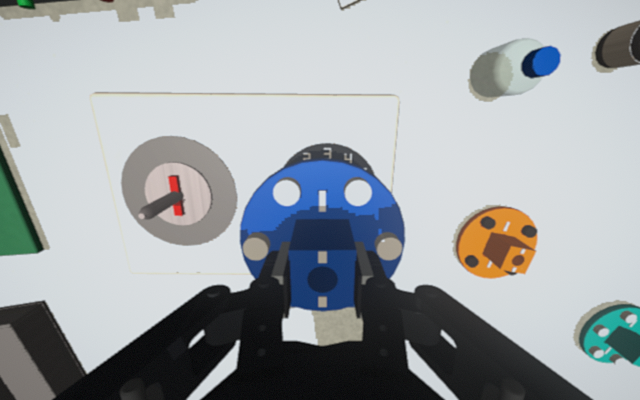

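The held rotor fills the middle: bore at (322,279), front caps at (286,193) and (358,193). The shoulder disc is at about (178,194) with the red bar across it, and the spindle tip is at about (143,215). The orange rotor at (497,242) is undisturbed.

```bash
python3 - <<'E'
from h import *
f=dict(np.load('w2.npz')); c=f['color'][:,:,::-1].copy(); hsv=cv2.cvtColor(c,cv2.COLOR_BGR2HSV)
print(c[180,160],c[180,200],c[150,180],c[213,146],c[197,176],c[279,322],c[262,322])
# shoulder: pinkish light disc vs darker grey ring
g=cv2.cvtColor(c,cv2.COLOR_BGR2GRAY)
m=np.zeros(g.shape,np.uint8); cv2.ellipse(m,(178,194),(52,48),0,0,360,255,-1)
mm=cv2.bitwise_and(m,cv2.inRange(g,165,230))
k=max(cv2.findContours(mm,0,1)[0],key=cv2.contourArea); e=cv2.fitEllipse(cv2.convexHull(k)); print('shoulder',e,ray(f,e[0],.074))
ring=np.zeros(g.shape,np.uint8); ring[125:255,110:245]=255; ring=cv2.bitwise_and(ring,cv2.inRange(g,70,160))
k=max(cv2.findContours(ring,0,1)[0],key=cv2.contourArea); e=cv2.fitEllipse(cv2.convexHull(k)); print('ring',e,ray(f,e[0],.0705))
r=cv2.bitwise_or(cv2.inRange(hsv,(0,140,60),(8,255,255)),cv2.inRange(hsv,(172,140,60),(180,255,255))); r[:,250:]=0;r[:160]=0;r[230:]=0
k=np.argwhere(r)[:,::-1]; X=ray(f,k,.080)[:,:2].astype(np.float32); mr=cv2.minAreaRect(X); print('bar',mr)
b=cv2.inRange(hsv,(105,110,20),(125,255,255)); k=max(cv2.findContours(b,0,2)[0],key=cv2.contourArea); h=cv2.convexHull(k)[:,0]; h=h[h[:,1]<245]
e=cv2.fitEllipse(h); zr=.1775; print('rdisc',e,ray(f,e[0],zr+.018))
w=cv2.inRange(hsv,(0,0,110),(180,80,255)); w[:,:240]=0;w[:,405:]=0;w[:165]=0;w[310:]=0
n,l,st,ce=cv2.connectedComponentsWithStats(w)
for j in range(1,n):
    if 40<st[j,4]<1500: print(ce[j].round(1),st[j],ray(f,ce[j],zr+.026))
bo=cv2.inRange(g,0,45); bo[:262]=0; bo[298:]=0; bo[:,:300]=0; bo[:,345:]=0
k=max(cv2.findContours(bo,0,1)[0],key=cv2.contourArea); e=cv2.fitEllipse(k); print('bore',e,ray(f,e[0],zr+.058))
x=cv2.resize(c[120:310,100:410],None,fx=2.5,fy=2.5,interpolation=cv2.INTER_CUBIC); cv2.imwrite('pics/w2c.png',x)
E
```

```text
[189 192 206] [186 190 202] [140 146 149] [ 93  95 101] [71 72 75] [65 39 23] [136 144 149]
shoulder ((177.1215057373047, 193.4424285888672), (58.42727279663086, 69.1026611328125), 126.93840789794922) [[0.57248275 0.28269226 0.074     ]]
ring ((178.87509155273438, 190.08448791503906), (102.64130401611328, 120.47679901123047), 125.09558868408203) [[0.57509973 0.28194844 0.0705    ]]
bar ((0.5714964270591736, 0.28163546323776245), (0.00851663202047348, 0.041734155267477036), 85.36454772949219)
rdisc ((321.71435546875, 235.0808868408203), (152.28993225097656, 163.07382202148438), 88.58160400390625) [[0.56946847 0.13138887 0.1955    ]]
[253.1 181.8] [ 240  165   45   75 1022] [[0.60822384 0.16664339 0.2035    ]]
[286.3 191.9] [273 178  28  28 596] [[0.60104864 0.14891072 0.2035    ]]
[357.5 191.9] [344 178  28  28 594] [[0.59807145 0.10905249 0.2035    ]]
[322.  200.6] [319 190   7  22 153] [[0.59445708 0.12932243 0.2035    ]]
[250.5 258.7] [240 237  29  54 845] [[0.56079118 0.17545909 0.2035    ]]
[322.  256.6] [318 251   9  13 110] [[0.55890108 0.13200699 0.2035    ]]
[322.  301.7] [318 297   9  11  94] [[0.526507   0.13446006 0.2035    ]]
[296.8 308.2] [289 307  20   3  43] [[0.5227582  0.15108226 0.2035    ]]
bore ((321.93212890625, 279.1791687011719), (25.3403263092041, 29.283376693725586), 87.67469787597656) [[0.56422329 0.13166722 0.2355    ]]
```

View pics/w2c.png

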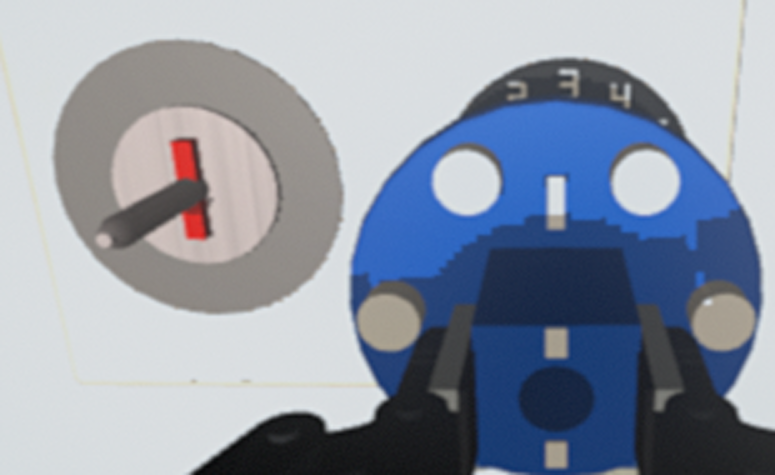

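```bash
python3 - <<'E'
from h import *
f=dict(np.load('w2.npz')); print('tip',ray(f,[[141.6,215.5]],.136))
f=grab('top'); c=f['color'][:,:,::-1].copy(); hsv=cv2.cvtColor(c,cv2.COLOR_BGR2HSV)
r=cv2.bitwise_or(cv2.inRange(hsv,(0,90,50),(10,255,255)),cv2.inRange(hsv,(170,90,50),(180,255,255)))
r[:180]=0;r[208:]=0;r[:,:180]=0;r[:,206:]=0
k=np.argwhere(r)[:,::-1]; print(len(k),cv2.minAreaRect(ray(f,k,.08)[:,:2].astype(np.float32)),ray(f,k.mean(0),.08))
s=monitor.state(); print(s['tool_pos'],s['time'])
E
```

```text
tip [[0.57129951 0.28202593 0.136     ]]
34 ((0.582730770111084, 0.28756171464920044), (0.06507352739572525, 0.021953575313091278), 24.19447135925293) [[0.57670034 0.28691295 0.08      ]]
[0.56490109 0.13056238 0.2109413 ] 4.4167
```

Request:
arm_command(
  rows=[
    [20,[0.003,0.07,0],[0,0,0]],
    [20,[0.008,0.17,0],[0,0,0]],
    [20,[0.013,0.28,0],[0,0,0]],
    [20,[0.018,0.38,0],[0,0,0]],
    [20,[0.022,0.46,0],[0,0,0]],
    [20,[0.022,0.5,0],[0,0,0]],
    [20,[0.022,0.5,0],[0,0,0]],
    [20,[0.022,0.5,0],[0,0,0]],
    [20,[0.022,0.5,-0.04],[0,0,0]],
    [20,[0.022,0.5,-0.08],[0,0,0]],
    [20,[0.022,0.5,-0.08],[0,0,0]],
    [20,[0.022,0.5,-0.08],[0,0,0]],
  ],
)

```text
time: 5.42
tool_pos: [0.5709, 0.2799, 0.1853]
tool_rot: [0.001, 0.999, -0.039, -0.002]
contact_force: [-0.3, 0.1, -2.0]
gripper_width: 0.363
grasp_force: 60.9
```

```bash
python3 - <<'E'
from h import *
s=monitor.state(); print(s['time'],s['tool_pos'],s['tool_rot'],s['contact_force'])
f=grab('scene'); u,v=proj(f,[.5714,.2815,.14])[0].astype(int); print(u,v)
a=f['color'][v-50:v+55,u-70:u+70,::-1]; cv2.imwrite('pics/s3.png',cv2.resize(a,None,fx=5,fy=5,interpolation=cv2.INTER_CUBIC))
print(proj(f,[[.5714,.2815,.136],[.5714,.2815,.153]])-[u-70,v-50])
E
```

```text
5.4167 [0.57086167 0.27991688 0.18530222] [ 8.39526584e-04  9.99226873e-01 -3.92590289e-02 -1.91852843e-03] [-0.26911442  0.05175858 -1.99672946]
450 261
[[69.73780647 52.1297639 ]
 [71.21015588 45.7022624 ]]
```

View pics/s3.png

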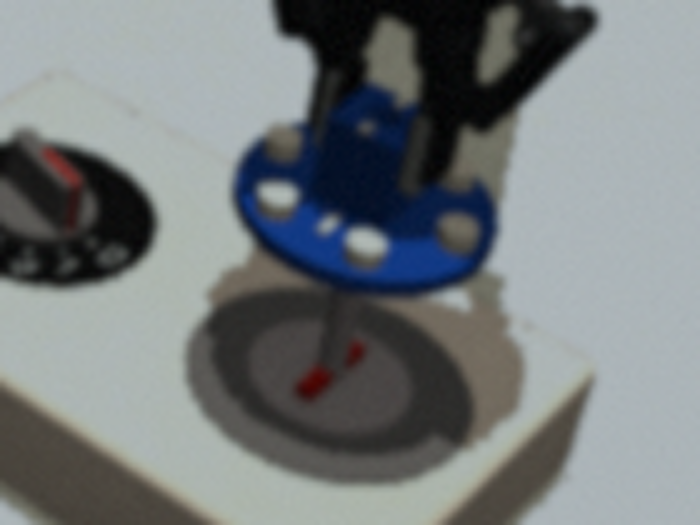

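The rotor hangs level above the spindle, whose shaft enters under the disc at crop (338,300), with the drive bar visible below. Lowering onto the taper with a small correction.

Request:
arm_command(
  rows=[
    [20,[0.002,0.004,0],[0,0,0]],
    [20,[0.002,0.004,-0.02],[0,0,0]],
    [20,[0.002,0.004,-0.04],[0,0,0]],
    [20,[0.002,0.004,-0.06],[0,0,0]],
    [20,[0.002,0.004,-0.075],[0,0,0]],
    [20,[0.002,0.004,-0.09],[0,0,0]],
    [20,[0.002,0.004,-0.09],[0,0,0]],
  ],
)

```text
time: 6.05
tool_pos: [0.5717, 0.2822, 0.159]
tool_rot: [0.001, 0.999, -0.039, -0.001]
contact_force: [-0.5, -0.2, -2.2]
gripper_width: 0.361
grasp_force: 60.9
```

```bash
python3 - <<'E'
from h import *
s=monitor.state(); print(s['time'],s['tool_pos'],s['tool_rot'],s['contact_force'],s['ft_torque'])
E
```

```text
6.05 [0.57167347 0.2822332  0.15898725] [ 5.19876006e-04  9.99254727e-01 -3.85770282e-02 -1.23787503e-03] [-0.47248466 -0.2072653  -2.22968729] [0.03135254 0.04771417 0.01637667]
```

Request:
arm_command(
  rows=[
    [20,[0,0,-0.02],[0,0,0]],
    [20,[0,0,-0.04],[0,0,0]],
    [20,[0,0,-0.06],[0,0,0]],
    [20,[0,0,-0.08],[0,0,0]],
    [20,[0,0,-0.1],[0,0,0]],
    [20,[0,0,-0.12],[0,0,0]],
    [20,[0,0,-0.135],[0,0,0]],
    [20,[0,0,-0.135],[0,0,0]],
  ],
)

```text
time: 6.72
tool_pos: [0.5717, 0.2823, 0.1185]
tool_rot: [0.0, 0.999, -0.039, -0.001]
contact_force: [-0.3, -0.1, -2.6]
gripper_width: 0.362
grasp_force: 61.0
```

Request:
arm_command(
  rows=[
    [20,[0,0,-0.01],[0,0,0]],
    [20,[0,0,-0.02],[0,0,0]],
    [20,[0,0,-0.028],[0,0,0]],
    [20,[0,0,-0.034],[0,0,0]],
    [20,[0,0,-0.038],[0,0,0]],
    [20,[0,0,-0.038],[0,0,0]],
  ],
)

```text
time: 7.22
tool_pos: [0.5725, 0.2825, 0.1086]
tool_rot: [0.0, 0.999, -0.039, -0.0]
contact_force: [0.1, -0.9, -2.9]
gripper_width: 0.362
grasp_force: 61.0
```

Request:
arm_command(
  rows=[
    [20,[0,0,-0.004],[0,0,0]],
    [20,[0,0,-0.008],[0,0,0]],
    [20,[0,0,-0.012],[0,0,0]],
    [20,[0,0,-0.012],[0,0,0]],
  ],
)

```text
time: 7.55
tool_pos: [0.5728, 0.2825, 0.1072]
tool_rot: [0.0, 0.999, -0.039, 0.0]
contact_force: [-4.7, -2.5, 6.7]
gripper_width: 0.357
grasp_force: 62.0
```

Request:
arm_command(
  rows=[
    [36,[0,0,-0.006],[0,0,0]],
    [45,[0,0,0],[0,0,0]],
    [60,[0,0,0],[0,0,0]],
    [60,[0,0,0],[0,0,0]],
    [60,[0,0,0.03],[0,0,0]],
    [60,[0,0,0.1],[0,0,0]],
    [60,[0,0,0.2],[0,0,0]],
    [60,[0,0,0.32],[0,0,0]],
    [60,[0,-0.1,0.4],[0,0,0]],
    [60,[-0.02,-0.22,0.45],[0,0,0]],
    [60,[-0.03,-0.3,0.45],[0,0,0]],
    [60,[-0.03,-0.3,0.45],[0,0,0]],
  ],
)

```text
time: 8.55
tool_pos: [0.5644, 0.1894, 0.2434]
tool_rot: [0.0, 0.999, -0.04, 0.002]
contact_force: [0.7, 0.2, -1.2]
gripper_width: 0.701
grasp_force: 0.0
```

```bash
python3 - <<'E'
from h import *
f=grab('wrist','w4'); np.savez('w4.npz',**f); s=monitor.state(); print(s['time'],s['tool_pos'],s['tool_rot'],s['joint_pos'],s['contact_force'],s['gripper_width'])
E
```

```text
8.6 [0.56400118 0.19099206 0.24209491] [-3.72080483e-04  9.99196041e-01 -4.00682583e-02  1.29129321e-03] [ 2.01533554e-01 -2.48222754e-02  1.67318861e+00  1.04951306e-04
  1.49054070e+00  1.85247965e+00] [-0.46684588  0.53004556  0.01293644] 0.7038521550836375
```

View pics/w4.png

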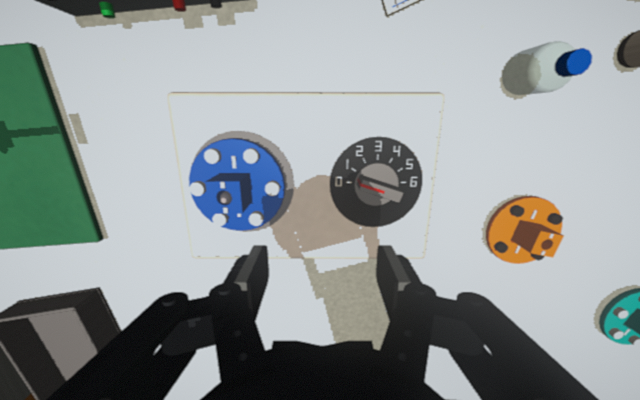

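The rotor is on the spindle at (238,184), with the spindle tip showing through the hub at (224,198). The dial is at (376,182), its red pointer end to the left at (362,184), between 0 and 1. Now measuring seating and the bar's direction.

```bash
python3 - <<'E'
from h import *
f=dict(np.load('w4.npz')); c=f['color'][:,:,::-1].copy(); hsv=cv2.cvtColor(c,cv2.COLOR_BGR2HSV); P=pts(f)
caps=np.array([p for p in rotor(f,(238,184))]); print('capz',[P[int(p[1]),int(p[0]),2].round(4) for p in caps],'disc z',P[172,220,2],P[205,265,2],'top z',P[110,300,2],P[240,300,2])
X=ray(f,caps,.100)[:,:2]; print(X.round(4))
r=cv2.bitwise_or(cv2.inRange(hsv,(0,110,50),(10,255,255)),cv2.inRange(hsv,(170,110,50),(180,255,255))); r[:,:340]=0;r[:,420:]=0;r[:140]=0;r[220:]=0
k=np.argwhere(r)[:,::-1].astype(np.float32); Y=ray(f,k,.103)[:,:2].astype(np.float32); l=cv2.fitLine(Y,2,0,.01,.01).ravel(); print('red',len(k),Y.mean(0),'ang',np.degrees(np.arctan2(l[1],l[0])),Y.min(0),Y.max(0))
# black plate
g=cv2.cvtColor(c,cv2.COLOR_BGR2GRAY); m=cv2.inRange(g,0,75); m[:,:320]=0;m[:,430:]=0;m[:130]=0;m[232:]=0
kk=max(cv2.findContours(m,0,1)[0],key=cv2.contourArea); e=cv2.fitEllipse(cv2.convexHull(kk)); print('plate',e,ray(f,e[0],.071))
# bar by depth
v=(P[140:220,340:420,2]>.097)&(P[140:220,340:420,2]<.12); q=np.argwhere(v)[:,::-1]+[340,140]; mr=cv2.minAreaRect(ray(f,q,.103)[:,:2].astype(np.float32)); print('bar',v.sum(),mr,[ray(f,a,.103)[0].round(4) for a in [q.mean(0)]])
cv2.imwrite('pics/dial.png',cv2.resize(c[125:240,310:440],None,fx=5,fy=5,interpolation=cv2.INTER_CUBIC))
E
```

```text
disc ((236.60540771484375, 183.89785766601562), (88.77996826171875, 97.08670806884766), 124.0498275756836) [[0.55917745 0.30674651 0.016     ]]
[((np.float64(211.8), np.float64(155.7)), np.int32(211)), ((np.float64(250.6), np.float64(155.4)), np.int32(200)), ((np.float64(233.4), np.float64(161.5)), np.int32(55)), ((np.float64(197.4), np.float64(188.1)), np.int32(184)), ((np.float64(222.0), np.float64(184.4)), np.int32(35)), ((np.float64(272.0), np.float64(188.0)), np.int32(187)), ((np.float64(223.8), np.float64(198.4)), np.int32(71)), ((np.float64(220.5), np.float64(217.3)), np.int32(178)), ((np.float64(255.8), np.float64(218.3)), np.int32(172)), ((np.float64(238.5), np.float64(214.7)), np.int32(14))]
capz [np.float64(0.1011), np.float64(0.1009), np.float64(0.0933), np.float64(0.1004), np.float64(0.1014), np.float64(0.1376), np.float64(0.102), np.float64(0.102)] disc z 0.09322706148743366 0.09367639955124561 top z 0.07267908518303924 0.07195123934344365
[[0.6093 0.299 ]
 [0.6063 0.2592]
 [0.6015 0.2779]
 [0.5765 0.3212]
 [0.5702 0.2419]
 [0.563  0.2953]
 [0.5417 0.3029]
 [0.5375 0.2644]]
red 74 [0.56233424 0.13653515] ang 67.24049 [0.5560719  0.12379654] [0.56891876 0.1488206 ]
plate ((375.366455078125, 181.5620574951172), (86.17837524414062, 92.51802062988281), 56.02440643310547) [[0.56106049 0.12701495 0.071     ]]
bar 533 ((0.5594083070755005, 0.12722760438919067), (0.047768305987119675, 0.013054059818387032), 67.37001037597656) [array([0.5594, 0.1273, 0.103 ])]
```

View pics/dial.png

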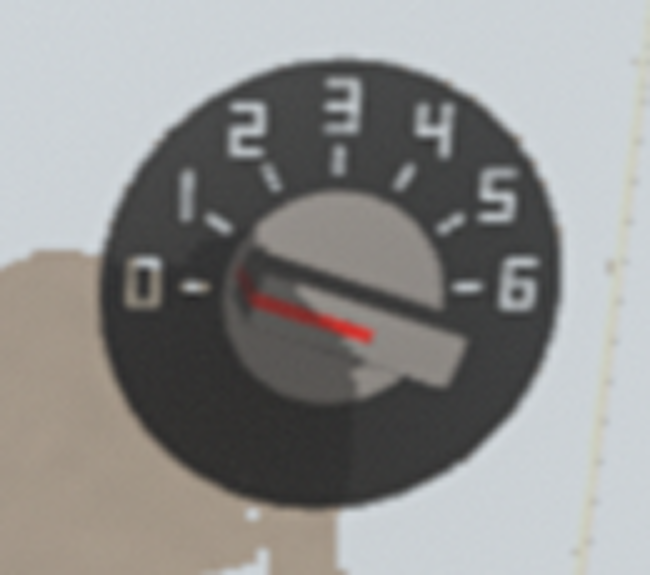

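The rotor is home: its caps sit 29 to 30 mm above the spinner top, and the axis matches. The dial bar is at 67.3° in the world, so the dial reads about 0.25 rad and needs to turn about -100°. Aligning above the dial.

Request:
arm_command(
  rows=[
    [60,[-0.002,-0.03,0],[0,0,0.07]],
    [60,[-0.004,-0.06,0],[0,0,0.14]],
    [60,[-0.006,-0.1,0],[0,0,0.21]],
    [60,[-0.01,-0.15,0],[0,0,0.28]],
    [60,[-0.015,-0.19,0],[0,0,0.36]],
    [60,[-0.015,-0.21,0],[0,0,0.43]],
    [60,[-0.015,-0.21,0],[0,0,0.5]],
    [60,[-0.015,-0.21,0],[0,0,0.58]],
    [60,[-0.015,-0.21,0],[0,0,0.65]],
    [60,[-0.015,-0.21,-0.05],[0,0,0.73]],
    [60,[-0.015,-0.21,-0.1],[0,0,0.798]],
    [60,[-0.015,-0.21,-0.15],[0,0,0.798]],
  ],
)

```text
time: 9.6
tool_pos: [0.5591, 0.1306, 0.1948]
tool_rot: [-0.0, 0.831, 0.557, 0.0]
contact_force: [0.9, 0.4, -0.1]
gripper_width: 0.7
grasp_force: 0.0
```

Request:
arm_command(
  rows=[
    [60,[0,0,0],[0,0,0]],
    [60,[0,0,0],[0,0,0]],
  ],
)

```text
time: 9.77
tool_pos: [0.5583, 0.1302, 0.1941]
tool_rot: [-0.001, 0.832, 0.555, -0.001]
contact_force: [0.1, -0.3, 0.9]
gripper_width: 0.7
grasp_force: 0.0
```

Request:
arm_command(
  rows=[
    [60,[0.004,-0.007,-0.05],[0,0,0]],
    [60,[0.004,-0.007,-0.12],[0,0,0]],
    [60,[0.004,-0.007,-0.2],[0,0,0]],
    [60,[0.004,-0.007,-0.27],[0,0,0]],
    [60,[0.004,-0.007,-0.33],[0,0,0]],
    [60,[0.004,-0.007,-0.37],[0,0,0]],
    [60,[0.004,-0.007,-0.38],[0,0,0]],
    [40,[0.004,-0.007,-0.38],[0,0,0]],
    [20,[0.004,-0.007,-0.38],[0,0,0]],
    [5,[0.004,-0.007,-0.38],[0,0,0]],
    [5,[0.004,-0.007,-0.38],[0,0,0]],
    [5,[0.004,-0.007,-0.38],[0,0,0]],
  ],
)

```text
time: 10.77
tool_pos: [0.5596, 0.1284, 0.0833]
tool_rot: [-0.002, 0.832, 0.555, -0.0]
contact_force: [-7.9, 2.6, 7.1]
gripper_width: 0.124
grasp_force: 60.6
```

Request:
arm_command(
  rows=[
    [5,[0,0,0],[0,0,0]],
    [5,[0,0,0],[0,0,0]],
    [5,[0,0,0],[0,0,0]],
    [5,[0,0,0],[0,0,0]],
  ],
)

```text
time: 11.1
tool_pos: [0.5595, 0.1284, 0.0833]
tool_rot: [-0.001, 0.832, 0.555, -0.0]
contact_force: [-7.1, 1.9, 7.1]
gripper_width: 0.124
grasp_force: 60.6
```

Request:
arm_command(
  rows=[
    [5,[0,0,0],[0,0,-0.05]],
    [5,[0,0,0],[0,0,-0.1]],
    [5,[0,0,0],[0,0,-0.15]],
    [5,[0,0,0],[0,0,-0.2]],
    [5,[0,0,0],[0,0,-0.25]],
    [5,[0,0,0],[0,0,-0.3]],
    [5,[0,0,0],[0,0,-0.35]],
    [5,[0,0,0],[0,0,-0.4]],
    [5,[0,0,0],[0,0,-0.45]],
    [5,[0,0,0],[0,0,-0.5]],
    [5,[0,0,0],[0,0,-0.55]],
    [5,[0,0,0],[0,0,-0.6]],
  ],
)

```text
time: 12.1
tool_pos: [0.5601, 0.1277, 0.0833]
tool_rot: [-0.0, 0.993, 0.115, -0.0]
contact_force: [-5.2, 0.1, 6.4]
gripper_width: 0.126
grasp_force: 60.4
```

Request:
arm_command(
  rows=[
    [5,[0,0,0],[0,0,-0.05]],
    [5,[0,0,0],[0,0,-0.1]],
    [5,[0,0,0],[0,0,-0.15]],
    [5,[0,0,0],[0,0,-0.2]],
    [5,[0,0,0],[0,0,-0.25]],
    [5,[0,0,0],[0,0,-0.3]],
    [5,[0,0,0],[0,0,-0.35]],
    [5,[0,0,0],[0,0,-0.4]],
    [5,[0,0,0],[0,0,-0.45]],
    [5,[0,0,0],[0,0,-0.5]],
    [5,[0,0,0],[0,0,-0.516]],
    [5,[0,0,0],[0,0,-0.516]],
  ],
)

```text
time: 13.1
tool_pos: [0.5599, 0.1269, 0.0833]
tool_rot: [0.001, 0.959, -0.285, -0.0]
contact_force: [-6.0, -2.6, 7.6]
gripper_width: 0.126
grasp_force: 60.6
```

Request:
arm_command(
  rows=[
    [5,[0,0,0],[0,0,0]],
    [5,[0,0,0],[0,0,0]],
    [5,[0,0,0],[0,0,0]],
  ],
)

```text
time: 13.35
tool_pos: [0.5599, 0.1269, 0.0833]
tool_rot: [0.001, 0.959, -0.284, -0.0]
contact_force: [-6.5, -3.3, 8.2]
gripper_width: 0.122
grasp_force: 60.6
```

Request:
arm_command(
  rows=[
    [25,[0,0,0],[0,0,0]],
    [50,[0,0,0],[0,0,0]],
    [60,[0,0,0],[0,0,0]],
    [60,[0,0,0.02],[0,0,0]],
    [60,[0,0,0.08],[0,0,0]],
    [60,[0,0,0.18],[0,0,0]],
    [60,[0,0,0.3],[0,0,0]],
    [60,[0,0,0.42],[0,0,0]],
    [60,[0,0,0.5],[0,0,0]],
    [60,[0,0,0.55],[0,0,0]],
    [60,[0,0,0.55],[0,0,0]],
    [60,[0,0,0.55],[0,0,0]],
  ],
)

```text
time: 14.35
tool_pos: [0.5608, 0.1275, 0.2475]
tool_rot: [-0.0, 0.959, -0.284, 0.001]
contact_force: [0.1, 0.1, -0.8]
gripper_width: 0.7
grasp_force: 0.0
```

```bash
python3 - <<'E'
from h import *
f=grab('wrist','w5'); s=monitor.state(); print(s['time'],s['tool_pos'],s['tool_rot'],s['contact_force'])
c=f['color'][:,:,::-1].copy(); hsv=cv2.cvtColor(c,cv2.COLOR_BGR2HSV); P=pts(f)
q0=proj(f,[.56,.1275,.1])[0].astype(int); print(q0)
sl=np.zeros(P.shape[:2],bool); sl[q0[1]-45:q0[1]+45,q0[0]-45:q0[0]+45]=1
q=np.argwhere(sl&(P[:,:,2]>.097)&(P[:,:,2]<.12))[:,::-1]; print('bar',len(q),cv2.minAreaRect(ray(f,q,.103)[:,:2].astype(np.float32)))
r=cv2.bitwise_or(cv2.inRange(hsv,(0,110,50),(10,255,255)),cv2.inRange(hsv,(170,110,50),(180,255,255))); k=np.argwhere((r>0)&sl)[:,::-1]
if len(k): Y=ray(f,k,.103)[:,:2]; l=cv2.fitLine(Y.astype(np.float32),2,0,.01,.01).ravel(); print('red',Y.mean(0),np.degrees(np.arctan2(l[1],l[0])))
q=proj(f,[.5727,.2825,.1])[0]; print(q); caps=rotor(f,q); X=ray(f,caps,.1)[:,:2]; X=np.array([x for x in X if .03<np.hypot(*(x-[.573,.282]))<.048]); print(len(X),X.mean(0)); d=X-X.mean(0); print(np.degrees(np.arctan2(d[:,1],d[:,0]))%60-30)
E
```

```text
14.4 [0.55989336 0.12741267 0.24555866] [ 1.34576050e-04  9.58712449e-01 -2.84377010e-01 -3.72419715e-04] [-0.66093722  0.51439273 -1.15170993]
[322 188]
bar 474 ((0.5593319535255432, 0.12636499106884003), (0.011621098034083843, 0.04654712975025177), 57.395599365234375)
red [0.56778381 0.12155821] -32.92654
[204.47090823 250.25775397]
disc ((207.11509704589844, 244.96287536621094), (78.7772216796875, 88.55905151367188), 114.81507873535156) [[0.5620401  0.33050101 0.016     ]]
[((np.float64(201.0), np.float64(217.3)), np.int32(171)), ((np.float64(192.5), np.float64(228.4)), np.int32(44)), ((np.float64(172.0), np.float64(233.1)), np.int32(159)), ((np.float64(233.3), np.float64(234.4)), np.int32(162)), ((np.float64(184.2), np.float64(255.6)), np.int32(26)), ((np.float64(231.9), np.float64(263.6)), np.int32(44)), ((np.float64(174.4), np.float64(265.8)), np.int32(12)), ((np.float64(191.8), np.float64(266.1)), np.int32(48)), ((np.float64(220.3), np.float64(265.8)), np.int32(33)), ((np.float64(206.4), np.float64(278.5)), np.int32(142)), ((np.float64(194.0), np.float64(281.7)), np.int32(9))]
4 [0.58213391 0.2763275 ]
[ -5.64117488   9.98257927 -18.94261453  -5.97094687]
```

View pics/w5.png

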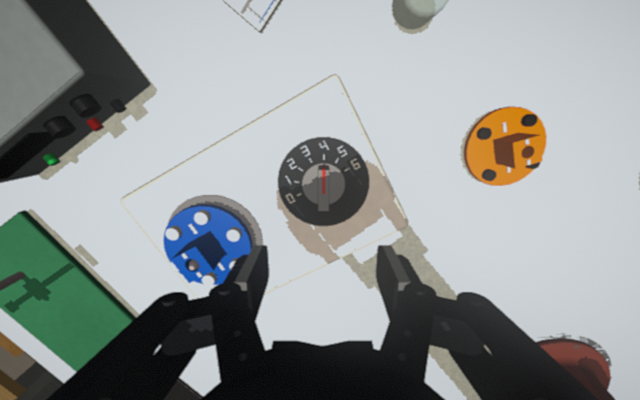

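The pointer at (324,180) points at the 4 (bar at -32.9°, about 1.99 rad). The blue rotor is still seated at (207,245) and the orange rotor is where it was.

```bash
python3 -c "
from h import *
print(manip.job_done())"
```

```text
the job is handed in; nothing more can be done
None
```

The job is handed in, with no verdict shown: the blue rotor was lowered fully home over the drive bar, the dial reads 4 (about 1.99 rad), and the arm is clear and touched nothing else.

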